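# Swap the test cap for the transit cap on a valve

## Task

The valve in the fixture has passed its test. Pull the orange test cap straight up off its neck and stand it lengthwise on the narrow raised white rest and let go of it; then press the blue transit cap onto the neck until it snaps fully home, flush on the valve. Leave the yellow vented cap, the grease tin and the screwdriver where they are.

Things in the scene. Friction and masses are not known exactly. Their poses are not given: they have to be found in the camera images.
- valve: Fixed champagne metal valve block, 100 mm along x, 64 mm along y, top 68 mm above the table, on a fixture plate 130 x 90 mm. Origin: on the table under its centre.
- neck (a point): Centre of the valve's flat top (the shoulder), where a cap's rim lies when home; x along the valve, z up. From here a black neck rises 28 mm, 64 mm along x, 24 mm along y, top edges rounded at 6 mm: about 2.5 mm of play inside a cap.
- detent (a point): Middle of the neck, 12 mm above the shoulder, level with the two steel spring noses in its long (y) faces, which snap over a cap's inner ribs. About 13 to 18 N straight up pulls a cap off, 11 to 16 N straight down presses one on, and the noses then draw it home; a cap merely laid on stops about 15 mm short of home.
- test_cap: Orange plastic cap with a steel-coloured band, 0.08 to 0.15 kg, snapped home on the neck at the start. Outside 80 mm (x) by 48 mm (y), cavity open below 69 x 37 x 32 mm, ribs inside the long walls. Roof at 38 mm; on it a solid grip fin, 56 mm along x, 18 mm thick along y, top at 66 mm. Origin: centre of the lower rim, z up, x along the fin; either way round fits.
- transit_cap: Plain blue plastic cap, 0.08 to 0.15 kg, standing loose on the table at the start. Outside 80 mm (x) by 48 mm (y), cavity open below 69 x 37 x 32 mm, ribs inside the long walls. Roof at 38 mm; on it a solid grip fin, 56 mm along x, 18 mm thick along y, top at 66 mm. Origin: centre of the lower rim, z up, x along the fin; either way round fits.
- rest_top (a point): Centre of the level top face of the fixed raised rest: a white bar 130 mm long (x) and 44 mm wide (y), top 70 mm above the table, on an aluminium foot 130 x 80 mm. A cap set along it stands on its rim; set across it, it would drop over the bar.
- vented_cap: Bystander: yellow cap with black vent slots, same shape as the other caps, standing on the table, to be left alone. Origin: centre of the lower rim.
- tin: Bystander: round grease tin, 78 mm diameter, 34 mm high, on the table. Origin: centre of its underside.
- driver: Bystander: green electric screwdriver lying on the table nearer the robot, about 230 mm long along its x, 40 mm thick. Origin: on the table under its middle.
Things that resemble listed ones, but are neither listed nor needed, are in the scene too. Leave any turquoise look-alike of the valve alone.

How it is judged:
On the way, in this order (a step that is already met when the one before it is completed fails the run):
1. the orange test cap is pulled up clear of the neck (z of test_cap in the frame of neck above 0.035 m), for 0.1 s.
2. the orange test cap stands lengthwise on the white rest, let go (z of test_cap in the frame of rest_top between -0.004 and 0.004 m and y of test_cap in the frame of rest_top between -0.016 and 0.016 m and x of test_cap in the frame of rest_top between -0.035 and 0.035 m and angle between the x axis of test_cap and the x axis of rest_top, either way round below 0.35 rad and angle between test_cap's own z axis and vertical below 0.08 rad and linear speed of test_cap below 0.03 m/s and contact force between the fingers and test_cap below 0.3 N), for 0.3 s.
3. the blue transit cap is snapped home on the neck (z of transit_cap in the frame of neck between -0.004 and 0.003 m and horizontal distance between transit_cap and neck below 0.006 m and angle between transit_cap's own z axis and vertical below 0.06 rad and linear speed of transit_cap below 0.03 m/s), for 0.2 s.
At the end, for the whole second after the job is handed in: Orange cap upright on the white bar, at rest: rim within 4 mm of its top, centre within 16 mm across and 35 mm along, lengthwise within 0.35 rad. Blue cap home on the neck, at rest: rim within 3 mm of the shoulder, centre within 6 mm, tilt under 0.06 rad (all of step 3 and z of test_cap in the frame of rest_top between -0.004 and 0.004 m and y of test_cap in the frame of rest_top between -0.016 and 0.016 m and x of test_cap in the frame of rest_top between -0.035 and 0.035 m and angle between the x axis of test_cap and the x axis of rest_top, either way round below 0.35 rad and angle between test_cap's own z axis and vertical below 0.08 rad and linear speed of test_cap below 0.03 m/s); the robot touches nothing.
It fails at once if the yellow vented cap is moved more than 20 mm (distance of vented_cap from where it was at the start of the episode above 0.02 m).
It fails at once if the grease tin is moved more than 20 mm (distance of tin from where it was at the start of the episode above 0.02 m).
It fails at once if the screwdriver is moved more than 20 mm (distance of driver from where it was at the start of the episode above 0.02 m).
It also fails if it takes over 58 s, if anything falls off the work surface, if the arm or the gripper's body presses on something with over 40 N, if the wrist force passes 120 N, or if a joint passes its speed limit or range.

## Robot

A 7-joint arm with a two-finger parallel gripper is mounted at the origin on the work surface. World frame = base frame: x ahead of the robot, y to its left, z up, the work surface at z = 0. Lengths are in m, angles in rad, forces in N, time in s.
With the tool pointing down it reaches from about 0.425 to 0.925 m from the base axis. Payload 6.8 kg.
Tool frame: the origin (TCP) lies between the finger pads; the fingertips stand r.tips_ahead ahead of it and the grasp point (between the pads) lies 5 mm behind it (r.tips_ahead is the distance from the TCP to the fingertips, in m); z points along the fingers, y is the line along which they close (so a half turn about z gives the same grasp; the last joint's range is limited). The gripper opens to 85 mm and grips with 20 to 120 N. Pads are 22 mm wide; open, the fingers measure 114 mm over their backs; the gripper's body (76 mm by 85 mm) begins 54 mm behind the grasp point. The pads swing forward as they close: fully open they stand 13 mm farther back than shut.
Start: joints at [-1.265, 0.477, 0.022, 1.555, -0.011, 1.109, -0.083], TCP at [0.271, 0.618, 0.245] pointing down, gripper open.
Joint ranges: [-2.96, 2.96], [-0.34, 2.1], [-1.41, 1.46], [0.24, 2.44], [-1.37, 4.51], [0.17, 1.92], [-2.96, 2.96]. Speed limits (rad/s): [2.39, 2.39, 3.14, 3.14, 3.14, 3.14, 3.14].

## Interface

Orientations are given as a rotation vector (axis times angle).
In Python, from bench import r gives the robot as it stands.
- The arm moves only by the tool move_arm, never from a script. Its argument "rows" is one flat list of numbers, 4 for each row, row after row: the shift along the tool's x, y, z in cm, then the turn about the tool's z in degrees. In form: [tx, ty, tz, twist, tx, ty, tz, twist, ...]. A call has 1 to 10 rows; each row is the pose to reach, as a shift and turn from the pose commanded when the call began, along the tool's axes at that moment; what a row does not reach only later rows make up. A row lasts 1/8 s, in which the tool goes at most 62.5 mm and 10.7 degrees, less where a joint would pass 70% of its speed; a pose out of reach is approached as far as the arm can. A call with a gripper value outside its range is refused whole. "fingers" is the opening, from 0 (shut) to 1 (fully open), set as the call begins (left out, the last holds). The fingers move at their own pace and stop on an object; "newtons" is the grip in N (left out, the last holds). Time passes only in rows, so rows that repeat a pose let the fingers close. It gives the time, the measured TCP pose, the force, the opening and the grip force at its end, in the units of the state.
- r.get_obs(): the state, without advancing time (a new reading comes with each control period).
- r.grab_frame(name): name is "scene" or "top"; returns the picture (400x640x3 uint8, blue, green, red); there is no depth.
- r.camera_params(name): a dict with "fx", "fy", "cx", "cy" (pixels), "world_from_camera" (4x4, takes a point from camera to world coordinates). Camera axes: x right, y down, z forward; pixel columns grow to the right and rows downward; lengths in m; the calibration is good to about 2 mm. A picture is of the moment at which its call begins. camera_params takes no time and is no camera call.
- r.hand_in(): hands the job in; it is judged then, once.
The state is a dict: "clock": time; "joints": joint angles; "qvel": joint speeds; "tau": joint torques, N m; "tcp_pos": TCP position; "orientation": TCP orientation; "contact_force": force on the tool from outside, world axes, zero at the start; "moment": the same for the moment, N m; "grip_width": finger opening in m; "gripper_force": force on a finger pad.
Only numpy, scipy, OpenCV 4.12 (cv2) and the standard library are available. Lean on these libraries where they do the work, as an engineer would, in place of code of your own. Each camera call takes 0.05 s, during which the arm holds its last target. There are 200 camera calls.

## Working session

There is one attempt and no reset: what is moved stays moved. The work goes in short steps, Python scripts to look and compute and a tool call to move; the robot and the scene stay as the last step left them, time stands still between calls to the robot, and variables do not carry over. Pictures are saved under pics/ and viewed, at most 10 in all, crops included, and the job is handed in when it is done.

Besides the shell and the picture viewer there is one more tool, called as name(argument=value, ...) on one line, values as JSON. move_arm: Moves the arm, as the interface text tells. Its arguments: {"type":"object","properties":{"rows":{"type":"array"},"fingers":{"type":"number"},"newtons":{"type":"number"}},"required":["rows"]}

```bash
mkdir -p pics; ls; python3 - <<'E'
from bench import r
import cv2
o=r.get_obs(); print({k:o[k] for k in('clock','tcp_pos','orientation','grip_width','joints')}, r.tips_ahead)
for n in('scene','top'):
    cv2.imwrite(f'pics/{n}0.png',r.grab_frame(n)); c=r.camera_params(n); print(n,c)
E
```

```text
pics
{'clock': 0.0, 'tcp_pos': array([0.27120176, 0.61749021, 0.24431078]), 'orientation': array([-6.45318830e-01, -3.07433052e+00,  2.89086246e-03]), 'grip_width': 0.08529126985646034, 'joints': array([-1.26505897,  0.47780973,  0.02232066,  1.55647061, -0.01151046,
        1.10929926, -0.08309966])} 0.014
scene {'fx': 499.3256162532923, 'fy': 499.3256162532923, 'cx': 323.0478860247547, 'cy': 199.5474390614931, 'world_from_camera': array([[-0.16900696,  0.72424234, -0.66851304,  1.32805185],
       [ 0.98560727,  0.12152641, -0.1175144 ,  0.12108727],
       [-0.00386691, -0.67875207, -0.73435732,  1.0856397 ],
       [ 0.        ,  0.        ,  0.        ,  1.        ]])}
top {'fx': 478.7848663243784, 'fy': 478.7848663243784, 'cx': 314.7634093559359, 'cy': 185.91548335803012, 'world_from_camera': array([[-0.02217093, -0.99428141,  0.10446498,  0.34150917],
       [-0.99926414,  0.02531003,  0.02881993, -0.05425633],
       [-0.03129913, -0.10374914, -0.9941109 ,  1.14407942],
       [ 0.        ,  0.        ,  0.        ,  1.        ]])}
```

View pics/scene0.png

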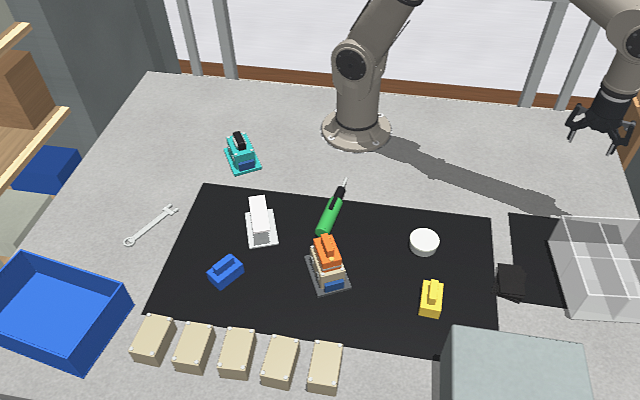

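View pics/top0.png

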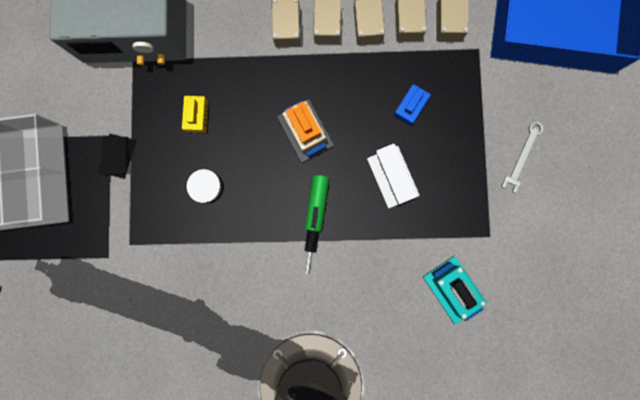

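Candidates:
- Orange cap: top (306,122) on the champagne valve. The turquoise valve at top (455,288) is the look-alike.
- Blue cap: top (413,104). The blue bin at (570,30) and the blue labels on the valves are not it.
- White rest: top (393,176). The white tin at (203,186) is not it.

Next I'll check these choices in one close crop.

```bash
cat > h.py <<'E'
import numpy as np, cv2
from bench import r
def ray(n,u,v):
    c=r.camera_params(n); T=c['world_from_camera']
    return T[:3,3], T[:3,:3]@np.array([(u-c['cx'])/c['fx'],(v-c['cy'])/c['fy'],1])
def onz(n,p,z):
    o,d=ray(n,*p); return (o+d*(z-o[2])/d[2])
def proj(n,P):
    c=r.camera_params(n); T=c['world_from_camera']; q=T[:3,:3].T@(np.array(P)-T[:3,3]); return np.array([c['fx']*q[0]/q[2]+c['cx'],c['fy']*q[1]/q[2]+c['cy']])
def tri(p,q):
    o1,d1=ray('top',*p); o2,d2=ray('scene',*q)
    s=np.linalg.lstsq(np.c_[d1,-d2],o2-o1,rcond=None)[0]; a=o1+d1*s[0]; b=o2+d2*s[1]
    return (a+b)/2, np.linalg.norm(a-b)
E
python3 - <<'E'
import cv2,numpy as np
a=cv2.imread('pics/top0.png'); b=cv2.imread('pics/scene0.png')
A=cv2.resize(a[75:215,270:440],None,fx=4.6,fy=4.2,interpolation=cv2.INTER_CUBIC)
A=cv2.resize(a[75:215,270:440],None,fx=4,fy=4,interpolation=cv2.INTER_CUBIC); cv2.imwrite('pics/c1.png',A)
B=cv2.resize(b[185:305,195:360],None,fx=4,fy=4,interpolation=cv2.INTER_CUBIC); cv2.imwrite('pics/c2.png',B)
E
```

```text
(no output)
```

View pics/c1.png

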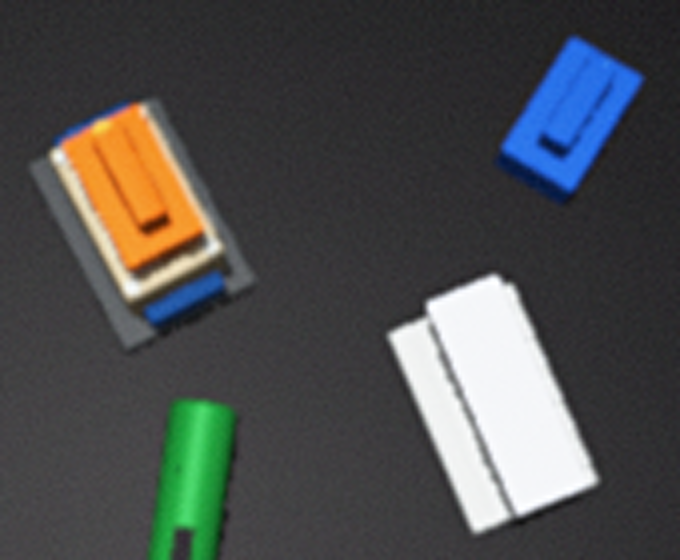

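View pics/c2.png

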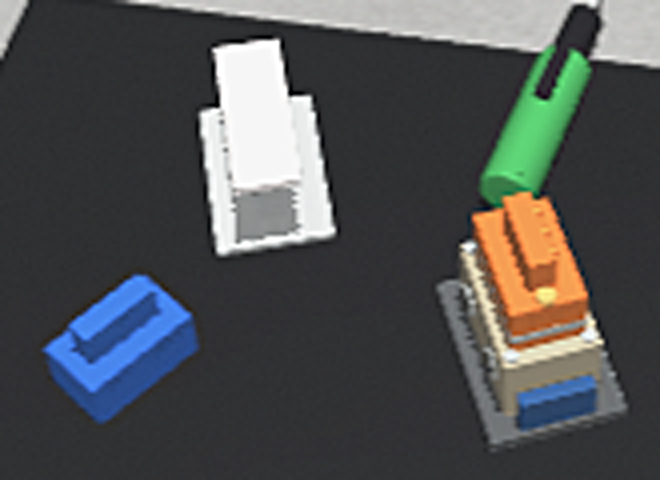

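The crop confirms the choice. The orange cap is on the champagne valve (top ≈303,121), the blue cap is plain with a fin (≈413,103), and the white rest's bar top is at ≈398,173. Now I'll measure them.

```bash
cat > m.py <<'E'
from h import *
def meas(im,cam,lo,hi,roi,z,show=True):
    x0,y0,x1,y1=roi; k=4
    c=cv2.resize(im[y0:y1,x0:x1],None,fx=k,fy=k,interpolation=cv2.INTER_CUBIC)
    m=cv2.inRange(cv2.cvtColor(c,cv2.COLOR_BGR2HSV),lo,hi); m=cv2.morphologyEx(m,cv2.MORPH_CLOSE,np.ones((15,15)))
    m=cv2.morphologyEx(m,cv2.MORPH_OPEN,np.ones((9,9)))
    ct=max(cv2.findContours(m,0,1)[0],key=cv2.contourArea).reshape(-1,2)
    W=np.array([onz(cam,((u+.5)/k-.5+x0,(v+.5)/k-.5+y0),z)[:2] for u,v in ct])
    R=cv2.minAreaRect((W*1000).astype(np.float32))
    b=cv2.boxPoints(R); e=b[1]-b[0]; f=b[2]-b[1]; l=e if np.hypot(*e)>np.hypot(*f) else f
    return np.round(R[0],1),np.round(sorted(R[1]),1),round(float(np.degrees(np.arctan2(l[1],l[0]))%180),1)
E
python3 - <<'E'
from m import *
t=cv2.imread('pics/top0.png'); s=cv2.imread('pics/scene0.png')
for v in(90,150,200): print('orange',v,meas(t,'top',(5,150,v),(17,255,255),(275,90,335,150),.106),meas(s,'scene',(5,150,v),(17,255,255),(305,225,350,280),.106))
for v in(90,150,200): print('blue',v,meas(t,'top',(100,150,v),(125,255,255),(385,75,440,130),.038),meas(s,'scene',(100,150,v),(125,255,255),(200,245,250,295),.038))
for v in(180,215,235,245): print('rest',v,meas(t,'top',(0,0,v),(180,40,255),(355,135,430,215),.07),meas(s,'scene',(0,0,v),(180,40,255),(235,185,290,255),.07))
for n in ((62,150),(140,103),(205,237),(132,268)): print(onz('top',(270+n[0]/4,75+n[1]/4),.106)*1000)
print('fin');[print(onz('top',(270+n[0]/4,75+n[1]/4),.134)*1000) for n in((93,136),(112,122),(168,211),(143,222))]
h=lambda p:cv2.cvtColor(p,cv2.COLOR_BGR2HSV)
H=h(t); print(H[176,385],H[176,400],H[105,413],H[122,300],H[116,405],H[138,305])
H=h(s); print(H[265,220],H[285,220],H[215,260],H[230,278])
print('yellow',meas(t,'top',(22,100,120),(35,255,255),(170,85,220,140),.038))
print('tin',onz('top',(204,186),.034), 'driver',onz('top',(318,178),.04),onz('top',(308,272),.02))
E
```

```text
orange 90 (array([594. ,  -1.1]), array([47.9, 83.7]), 26.4) (array([603.3,   3.2]), array([ 55.3, 113.9]), 24.8)
orange 150 (array([594.9,  -0.7]), array([47.9, 81.7]), 26.4) (array([602.9,   4.2]), array([ 53.3, 114.1]), 24.2)
orange 200 (array([ 5.953e+02, -4.000e-01]), array([47.9, 80.2]), 26.4) (array([592.2,  -0.7]), array([49.5, 89.8]), 26.5)Traceback (most recent call last):
  File "<stdin>", line 4, in <module>
  File "m.py", line 8, in meas
    W=np.array([onz(cam,((u+.5)/k-.5+x0,(v+.5)/k-.5+y0),z)[:2] for u,v in ct])
                ~~~^^^^^^^^^^^^^^^^^^^^^^^^^^^^^^^^^^^^^^^
  File "h.py", line 7, in onz
    o,d=ray(n,*p); return (o+d*(z-o[2])/d[2])
        ~~~^^^^^^
  File "h.py", line 4, in ray
    c=r.camera_params(n); T=c['world_from_camera']
ValueError: time passes only in moves, steps and waits
```

```bash
sed -i 's/^def ray/C={n:r.camera_params(n) for n in("top","scene")}\ndef ray/; s/c=r.camera_params(n)/c=C[n]/' h.py
python3 - <<'E'
from m import *
t=cv2.imread('pics/top0.png'); s=cv2.imread('pics/scene0.png')
H=cv2.cvtColor(t,cv2.COLOR_BGR2HSV); print([H[b,a].tolist() for a,b in((380,176),(400,176),(413,105),(404,119),(300,122))])
def M(l,*a):
    try: print(l,meas(*a))
    except ValueError as e: print(l,e)
for v in(90,150,170,190,210,225): M(('blue',v),t,'top',(100,100,v),(125,255,255),(385,75,440,130),.038)
for v in(180,215,235,245): M(('rest',v),t,'top',(0,0,v),(180,60,255),(355,135,430,215),.07)
print('fin');[print((onz('top',(270+n[0]/4,75+n[1]/4),.134)*1000).round(1)) for n in((93,136),(112,122),(168,211),(143,222))]
M('yellow',t,'top',(22,100,120),(35,255,255),(170,85,220,140),.038)
print('tin',onz('top',(204,186),.034), 'driver',onz('top',(318,178),.04),onz('top',(308,272),.02))
# two-view check: blue roof corners, rest corners, orange roof corner (crop c1, c2 pixels)
for l,a,b in(('blueL',(572,38),(45,350)),('rest far R',(598,484),(281,38)),('rest near L',(428,302),(232,188)),('orange',(205,237),(475,212))):
    print(l,tri((270+a[0]/4,75+a[1]/4),(195+b[0]/4,185+b[1]/4)))
E
```

```text
[[90, 1, 240], [120, 3, 249], [108, 209, 233], [110, 218, 76], [13, 218, 229]]
('blue', 90) (array([ 647.8, -256.2]), array([52. , 85.3]), 146.4)
('blue', 150) (array([ 648. , -256.5]), array([49.4, 82. ]), 146.3)
('blue', 170) (array([ 648. , -256.4]), array([48.5, 80.9]), 146.3)
('blue', 190) (array([ 648.1, -256.4]), array([47.6, 79.7]), 146.5)
('blue', 210) (array([ 648. , -256.4]), array([46.2, 78.5]), 146.4)
('blue', 225) (array([ 647.9, -256.4]), array([45.2, 77. ]), 146.4)
('rest', 180) (array([ 475.3, -197.7]), array([ 75.3, 131.2]), 21.0)
('rest', 215) (array([ 475.2, -197.7]), array([ 73.7, 129.8]), 21.1)
('rest', 235) (array([ 475.3, -197.6]), array([ 72.2, 128.8]), 21.0)
('rest', 245) (array([ 477.9, -204.3]), array([ 58.3, 128.3]), 19.6)
fin
[615.9  17.8 134. ]
[623.4   7.4 134. ]
[573.5 -21.8 134. ]
[567.9  -8.3 134. ]
yellow (array([641. , 264.2]), array([52.2, 84.6]), 176.3)
tin [0.46458619 0.2381954  0.034     ] driver [ 0.47582302 -0.03017893  0.04      ] [ 0.25934922 -0.00152759  0.02      ]
blueL (array([ 0.68731271, -0.26812764,  0.06723242]), np.float64(0.028361255603524392))
rest far R (array([ 0.42093464, -0.22780501,  0.08199877]), np.float64(0.053148904748990214))
rest near L (array([ 0.53790963, -0.18600418,  0.06014841]), np.float64(0.03895946911804758))
orange (array([ 0.56542435, -0.03909746,  0.10125198]), np.float64(0.0037566106535000324))
```

```bash
python3 - <<'E'
from m import *
P=np.array([onz('top',(270+a/4-.4,75+b/4-.4),.07) for a,b in((428,302),(500,274),(598,484),(513,516))])*1000
print(P.round(1),P.mean(0)); print([np.linalg.norm(P[i]-P[i-1]).round(1) for i in range(4)],np.degrees(np.arctan2(*(P[1]-P[2])[[1,0]])),np.degrees(np.arctan2(*(P[0]-P[3])[[1,0]])))
s=cv2.imread('pics/scene0.png')
Q=np.array([onz('scene',(195+a/4-.4,185+b/4-.4),.07) for a,b in((212,46),(281,38),(300,178),(232,188))])*1000
print(Q.round(1),Q.mean(0)); print([np.linalg.norm(Q[i]-Q[i-1]).round(1) for i in range(4)])
B=np.array([onz('scene',(195+a/4-.4,185+b/4-.4),.038) for a,b in((45,350),(137,276),(197,318),(103,391))])*1000
print(B.mean(0),[np.linalg.norm(B[i]-B[i-1]).round(1) for i in range(4)])
from scipy.spatial.transform import Rotation as R
print(R.from_rotvec(r.get_obs()['orientation']).as_matrix().round(3))
E
```

```text
[[ 532.4 -165.    70. ]
 [ 547.3 -206.2   70. ]
 [ 426.7 -256.    70. ]
 [ 409.9 -208.    70. ]] [ 479.05388352 -208.82377713   70.        ]
[np.float64(129.8), np.float64(43.8), np.float64(130.5), np.float64(50.8)] 22.440266512382205 19.35519315396353
[[ 425.4 -251.2   70. ]
 [ 410.  -205.6   70. ]
 [ 530.9 -162.1   70. ]
 [ 546.5 -203.9   70. ]] [ 478.21192654 -205.72002296   70.        ]
[np.float64(130.1), np.float64(48.1), np.float64(128.6), np.float64(44.7)]
[ 648.35020845 -252.54672463   38.        ] [np.float64(51.1), np.float64(76.7), np.float64(54.1), np.float64(75.9)]
[[-0.916  0.402 -0.001]
 [ 0.402  0.916 -0.002]
 [-0.    -0.002 -1.   ]]
```

Both views agree:
- **Orange cap and neck:** (0.595, 0), 26.4°, roof 80.2×47.9 mm at z = 0.106.
- **Blue cap:** (0.648, −0.255), 146.4°.
- **Rest:** (0.4785, −0.2065), about 20.5°.

Next I'll work out the moves.

```bash
cat > go.py <<'E'
import sys
from h import *
from scipy.spatial.transform import Rotation as R
x,y,z,a=map(float,sys.argv[1:5]); o=r.get_obs(); M=R.from_rotvec(o['orientation']).as_matrix()
p=o['tcp_pos']; psi=np.degrees(np.arctan2(M[1,0],M[0,0])); tw=-((a-psi+90)%180-90)
print('clock',o['clock'],'tcp',p.round(4),'psi',psi.round(2),'tilt',M[:,2].round(4),'F',o['contact_force'].round(1),'grip',o['grip_width'],o['gripper_force'],'q',o['joints'].round(2))
print('shift cm',(M.T@(np.array([x,y,z])-p)*100).round(2),'twist',round(tw,2))
E
python3 go.py .595 -.0005 .21 26.4
```

```text
clock 0.1 tcp [0.2712 0.6176 0.2444] psi 156.29 tilt [-6.0e-04 -1.6e-03 -1.0e+00] F [-1.2  0.2 -0.7] grip 0.08529350163094218 0.0 q [-1.27  0.48  0.02  1.56 -0.01  1.11 -0.08]
shift cm [-54.5  -43.56   3.52] twist -50.11
```

move_arm(rows=[-4,-3,0,0,-8.5,-6.5,0,-5,-13.5,-10.5,0,-10,-18,-14.5,0,-15,-23,-18.5,0,-20,-28,-22.5,0,-25,-33,-26.5,0,-30,-38,-30.5,0,-35,-43,-34.5,0,-40,-47,-37.5,0,-45], fingers=0.75, newtons=80)

```text
clock: 1.35
tcp_pos: [0.5514, 0.0835, 0.2452]
orientation: [0.584, -3.087, 0.0]
contact_force: [1.0, 1.0, -0.8]
grip_width: 0.0641
gripper_force: 0.0
```

```bash
python3 go.py .595 -.0005 .21 26.4
```

```text
clock 1.35 tcp [0.5514 0.0835 0.2452] psi -158.58 tilt [-3.e-04 -1.e-04 -1.e+00] F [ 1.   1.  -0.8] grip 0.06406111266231901 0.0 q [-0.38  0.28  0.14  1.85 -0.05  1.01  1.73]
shift cm [-0.99 -9.41  3.52] twist -4.98
```

move_arm(rows=[-0.5,-4.5,2,-3,-1,-9.4,3.5,-5,-1,-9.4,3.5,-5,-1,-9.4,3.5,-5])

```text
clock: 1.85
tcp_pos: [0.594, 0.0023, 0.2099]
orientation: [0.714, -3.059, -0.001]
contact_force: [0.3, -0.1, 0.6]
grip_width: 0.064
gripper_force: 0.0
```

```bash
python3 go.py .595 -.0005 .1225 26.4
```

```text
clock 1.85 tcp [0.594  0.0023 0.2099] psi -153.72 tilt [-1.e-03  5.e-04 -1.e+00] F [ 0.3 -0.1  0.6] grip 0.06395116404200249 0.0 q [-0.23  0.38  0.16  1.8  -0.07  0.97  1.99]
shift cm [ 0.03 -0.3   8.74] twist -0.12
```

move_arm(rows=[0,-0.3,2,0,0,-0.3,5,0,0,-0.3,7.5,0,0,-0.3,8.7,0,0,-0.3,8.7,0,0,-0.3,8.7,0])

```text
clock: 2.6
tcp_pos: [0.5964, -0.0005, 0.1244]
orientation: [-0.715, 3.057, -0.0]
contact_force: [-0.1, 0.5, -0.3]
grip_width: 0.064
gripper_force: 0.0
```

```bash
python3 - <<'E'
from h import *
a=r.grab_frame('scene')[190:310,265:385];b=r.grab_frame('top')[70:190,250:370]
cv2.imwrite('pics/g1.png',cv2.resize(np.hstack([a,b]),None,fx=3.3,fy=3.3,interpolation=cv2.INTER_CUBIC))
E
python3 go.py .595 -.0005 .1225 26.4
```

```text
clock 2.7 tcp [ 0.5965 -0.0007  0.1244] psi -153.7 tilt [ 1.9e-03  3.0e-04 -1.0e+00] F [-0.1  0.   0.3] grip 0.06398162078429974 0.0 q [-0.21  0.49  0.14  1.86 -0.09  0.8   2.01]
shift cm [0.12 0.09 0.19] twist -0.1
```

View pics/g1.png

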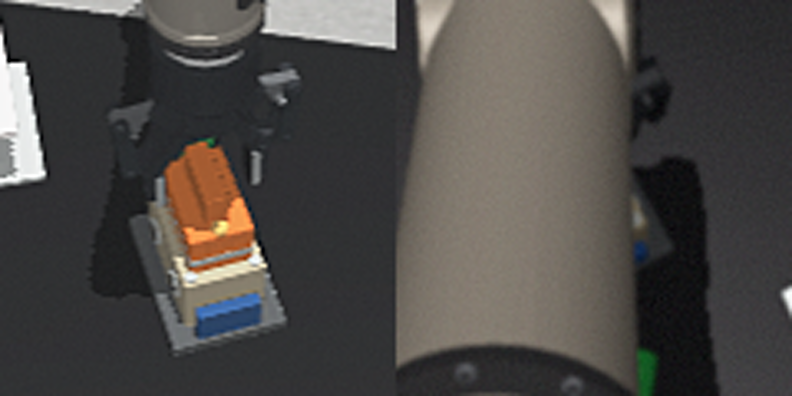

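The view shows the fingers either side of the orange fin (scene ≈ (325,245)) with the cap between them. I'll lower slightly and close.

move_arm(rows=[0,0.1,0.2,0,0,0.1,0.2,0,0,0.1,0.2,0,0,0.1,0.2,0,0,0.1,0.2,0,0,0.1,0.2,0,0,0.1,0.2,0,0,0.1,0.2,0], fingers=0, newtons=80)

```text
clock: 3.7
tcp_pos: [0.5953, 0.0001, 0.1216]
orientation: [-0.715, 3.059, 0.0]
contact_force: [-2.3, 0.6, 5.7]
grip_width: 0.0168
gripper_force: 79.6
```

move_arm(rows=[0,0,-0.5,0,0,0,-1,0,0,0,-1.5,0,0,0,-2,0,0,0,-3,0,0,0,-5,0,0,0,-7,0,0,0,-8,0,0,0,-8,0,0,0,-8,0])

```text
clock: 4.95
tcp_pos: [0.5948, -0.0, 0.2006]
orientation: [0.714, -3.058, -0.0]
contact_force: [-0.6, -1.0, -1.1]
grip_width: 0.0167
gripper_force: 80.3
```

```bash
python3 - <<'E'
from h import *
a=r.grab_frame('scene')[150:310,225:405]
cv2.imwrite('pics/g2.png',cv2.resize(a,None,fx=3.5,fy=3.5,interpolation=cv2.INTER_CUBIC))
E
python3 go.py .4785 -.2065 .205 20.5
```

```text
clock 5.0 tcp [0.5948 0.     0.2005] psi -153.71 tilt [-1.4e-03 -1.0e-04 -1.0e+00] F [-0.6 -0.1 -1.1] grip 0.01650065780019677 80.34554958343506 q [-0.23  0.39  0.16  1.81 -0.08  0.95  1.99]
shift cm [ 19.57 -13.36  -0.43] twist 5.79
```

View pics/g2.png

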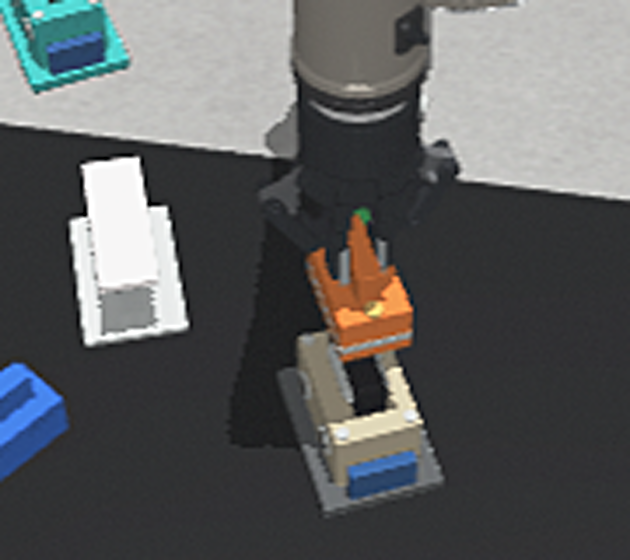

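The orange cap is held level and clear, with the black neck bare at scene ≈(330,258). Carrying it to the rest.

move_arm(rows=[2,-1.5,0,0,5,-3.5,0,1,8,-5.5,0,2,11,-7.5,0,3,14,-9.5,0,4,17,-11.5,0,5,19,-13,0,5.8,19.6,-13.4,0,5.8,19.6,-13.4,0,5.8,19.6,-13.4,0,5.8])

```text
clock: 6.25
tcp_pos: [0.4797, -0.2056, 0.2012]
orientation: [-0.562, 3.091, 0.001]
contact_force: [0.3, -0.3, -2.0]
grip_width: 0.0166
gripper_force: 80.3
```

```bash
python3 - <<'E'
from h import *
a=r.grab_frame('scene')[130:280,190:360]
cv2.imwrite('pics/g3.png',cv2.resize(a,None,fx=3.5,fy=3.5,interpolation=cv2.INTER_CUBIC))
E
python3 go.py .4785 -.2065 .1285 20.5
```

```text
clock 6.3 tcp [ 0.4797 -0.2057  0.2012] psi -159.37 tilt [ 1.e-04  4.e-04 -1.e+00] F [-0.4  0.2 -1.2] grip 0.016633914253745767 80.31889200210571 q [ 0.07  0.28  0.26  1.98 -0.09  0.89  2.31]
shift cm [ 0.14 -0.04  7.27] twist 0.13
```

View pics/g3.png

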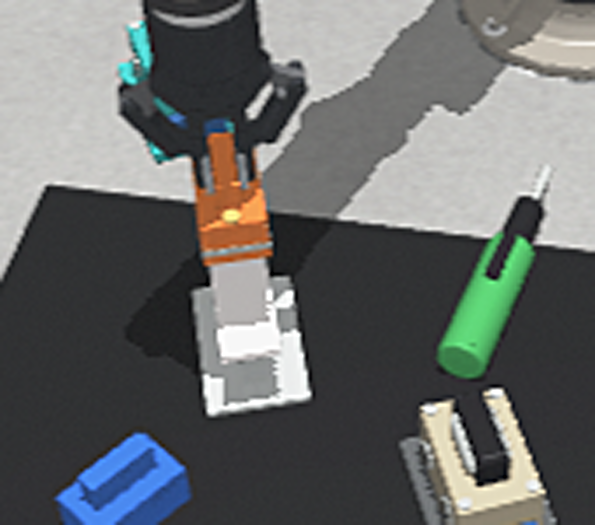

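The cap hangs above the bar, lined up lengthwise (scene ≈ (257,192)). Lowering it.

move_arm(rows=[0.1,0,2,0,0.1,0,4.5,0,0.1,0,6.3,0,0.1,0,7.2,0,0.1,0,7.4,0,0.1,0,7.5,0,0.1,0,7.6,0,0.1,0,7.6,0])

```text
clock: 7.3
tcp_pos: [0.4782, -0.2074, 0.1256]
orientation: [-0.559, 3.091, -0.0]
contact_force: [-0.0, 0.2, 0.0]
grip_width: 0.0166
gripper_force: 80.3
```

move_arm(rows=[0,0,0.1,0,0,0,0.1,0,0,0,0.2,0,0,0,0.2,0])

```text
clock: 7.8
tcp_pos: [0.4781, -0.2074, 0.1236]
orientation: [-0.559, 3.091, 0.0]
contact_force: [-1.3, 0.3, 3.3]
grip_width: 0.0165
gripper_force: 80.9
```

Contact came at the expected height, so I'll release and lift.

move_arm(rows=[0,0,0,0,0,0,0,0,0,0,0,0,0,0,0,0,0,0,-1,0,0,0,-3,0,0,0,-6,0,0,0,-9,0,0,0,-9,0], fingers=0.75)

```text
clock: 8.93
tcp_pos: [0.4796, -0.208, 0.2162]
orientation: [-0.558, 3.087, -0.003]
contact_force: [0.0, -0.1, -0.3]
grip_width: 0.0639
gripper_force: 0.0
```

```bash
python3 go.py .648 -.2555 .15 146.4
```

```text
clock 8.925 tcp [ 0.4796 -0.208   0.2162] psi -159.52 tilt [ 0.0054 -0.0012 -1.    ] F [ 0.  -0.1 -0.3] grip 0.06386367004676861 0.0 q [ 0.06  0.26  0.27  1.97 -0.09  0.92  2.3 ]
shift cm [-14.09 -10.32   6.72] twist 54.08
```

move_arm(rows=[-2,-1,0,8,-4,-3,0,16,-7,-5,0,25,-9.5,-7,0,34,-12,-9,0,43,-14,-10.3,1,51,-14.1,-10.3,3,54,-14.1,-10.3,4,54,-14.1,-10.3,4,54,-14.1,-10.3,4,54])

```text
clock: 10.18
tcp_pos: [0.6461, -0.2548, 0.174]
orientation: [0.905, 3.008, 0.0]
contact_force: [-0.9, -0.6, -0.1]
grip_width: 0.0641
gripper_force: 0.0
```

```bash
python3 - <<'E'
from h import *
from m import meas
s=r.grab_frame('scene'); t=r.grab_frame('top')
cv2.imwrite('pics/g4.png',cv2.resize(np.hstack([s[140:310,170:340],t[60:230,300:470]]),None,fx=2.3,fy=2.3,interpolation=cv2.INTER_CUBIC))
E
python3 go.py .648 -.2555 .0545 146.4
```

```text
clock 10.275 tcp [ 0.6463 -0.2547  0.1743] psi 146.5 tilt [ 1.4e-03 -2.0e-04 -1.0e+00] F [0.6 1.  0.4] grip 0.06404220150214801 0.0 q [-0.01  0.61  0.44  1.59 -0.29  1.01  1.51]
shift cm [-0.17  0.02 11.98] twist 0.1
```

View pics/g4.png

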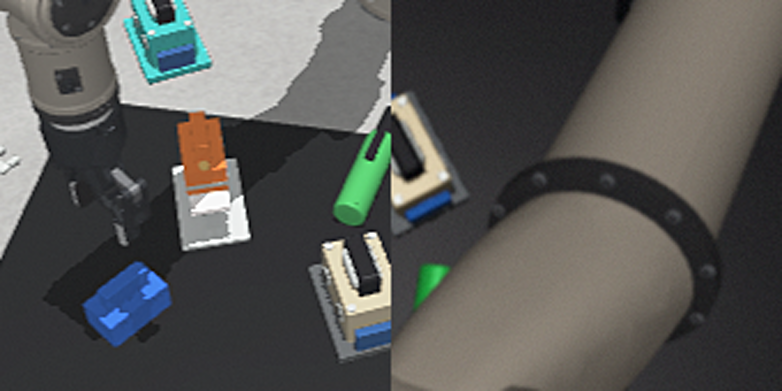

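The orange cap stands upright on the rest (scene ≈(258,207)), and the blue cap is untouched at (225,272). Descending on the blue cap.

move_arm(rows=[-0.2,0,3,0,-0.2,0,6.5,0,-0.2,0,9.5,0,-0.2,0,11.3,0,-0.2,0,11.8,0,-0.2,0,11.9,0,-0.2,0,11.9,0])

```text
clock: 11.15
tcp_pos: [0.6485, -0.2559, 0.0555]
orientation: [0.905, 3.006, 0.0]
contact_force: [0.6, -0.8, 0.1]
grip_width: 0.0639
gripper_force: 0.0
```

```bash
python3 go.py .648 -.2555 .0545 146.4
```

```text
clock 11.15 tcp [ 0.6485 -0.2559  0.0555] psi 146.49 tilt [ 1.9e-03 -6.0e-04 -1.0e+00] F [ 0.6 -0.8  0.1] grip 0.06394695923276456 0.0 q [ 0.03  0.75  0.38  1.65 -0.36  0.81  1.55]
shift cm [0.07 0.01 0.1 ] twist 0.09
```

move_arm(rows=[0,0,0.1,0,0,0,0.1,0,0,0,0.1,0,0,0,0.1,0,0,0,0.1,0,0,0,0.1,0,0,0,0.1,0,0,0,0.1,0], fingers=0, newtons=80)

```text
clock: 12.15
tcp_pos: [0.6479, -0.2558, 0.0537]
orientation: [0.906, 3.008, -0.0]
contact_force: [-1.6, -0.6, 5.9]
grip_width: 0.0169
gripper_force: 78.9
```

move_arm(rows=[0,0,-1,0,0,0,-4,0,0,0,-8,0,0,0,-12,0,0,0,-15,0,0,0,-15,0,0,0,-15,0])

```text
clock: 13.02
tcp_pos: [0.6471, -0.255, 0.2021]
orientation: [-0.905, -3.007, -0.001]
contact_force: [-0.1, 0.1, -1.3]
grip_width: 0.0164
gripper_force: 78.2
```

```bash
python3 go.py .595 -.0005 .205 26.4
```

```text
clock 13.025 tcp [ 0.6471 -0.255   0.2021] psi 146.5 tilt [-1.7e-03  9.0e-04 -1.0e+00] F [-0.1  0.1 -1.3] grip 0.016362195078743435 78.15150260925293 q [-0.02  0.58  0.45  1.56 -0.28  1.06  1.5 ]
shift cm [18.39 18.34 -0.26] twist -59.9
```

move_arm(rows=[2,2,0,-7,4,4,0,-14,6.5,6.5,0,-22,9,9,0,-30,11.5,11.5,0,-38,14,14,0,-46,16.5,16.5,0,-53,18.3,18.3,0,-60,18.4,18.35,0,-60,18.4,18.35,0,-60])

```text
clock: 14.28
tcp_pos: [0.5952, -0.002, 0.2023]
orientation: [0.716, -3.057, 0.001]
contact_force: [-0.0, 0.0, -1.7]
grip_width: 0.0166
gripper_force: 78.2
```

```bash
python3 - <<'E'
from h import *
a=r.grab_frame('scene')[170:310,250:420]
cv2.imwrite('pics/g5.png',cv2.resize(a,None,fx=4,fy=4,interpolation=cv2.INTER_CUBIC))
E
python3 go.py .595 -.0002 .16 26.4
```

```text
clock 14.325 tcp [ 0.5954 -0.0025  0.2026] psi -153.68 tilt [-1.2e-03 -9.0e-04 -1.0e+00] F [-0.4 -0.9 -1.5] grip 0.016918021551646997 78.21380853652954 q [-0.24  0.39  0.18  1.8  -0.08  0.95  2.  ]
shift cm [-0.07  0.22  4.26] twist -0.08
```

View pics/g5.png

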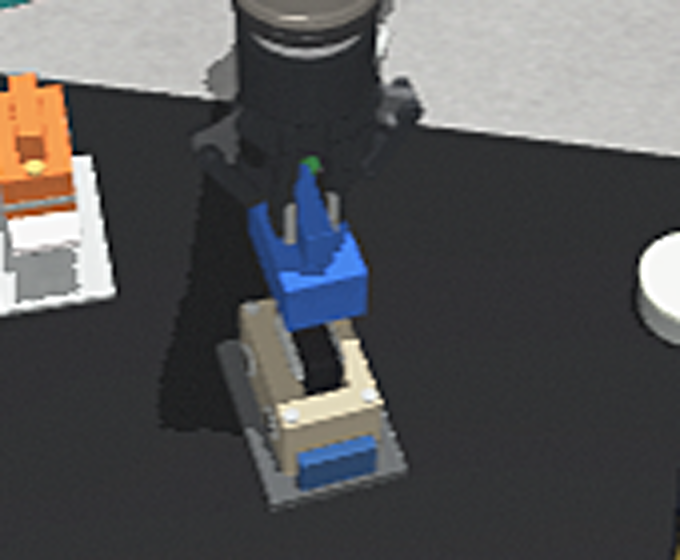

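The blue cap sits level over the neck (scene ≈(329,248)). Its rim corners match those of the lifted orange cap to within about 1 px. I'll lower to just above the neck, then press.

move_arm(rows=[-0.05,0.2,1,0,-0.05,0.2,2.5,0,-0.05,0.2,3.8,0,-0.05,0.2,4.5,0,-0.05,0.2,4.8,0,-0.05,0.2,5.1,0,-0.05,0.2,5.4,0,-0.05,0.2,5.7,0,-0.05,0.2,5.7,0])

```text
clock: 15.45
tcp_pos: [0.5951, 0.001, 0.1461]
orientation: [0.72, -3.058, -0.0]
contact_force: [1.1, 0.8, -1.0]
grip_width: 0.0168
gripper_force: 78.2
```

```bash
python3 go.py .595 -.0002 .1217 26.4
```

```text
clock 15.45 tcp [0.5951 0.001  0.1461] psi -153.51 tilt [-2.e-04  0.e+00 -1.e+00] F [ 1.1  0.8 -1. ] grip 0.016821740374130086 78.20749640464783 q [-0.23  0.46  0.16  1.85 -0.1   0.84  2.01]
shift cm [ 0.06 -0.11  2.44] twist 0.09
```

move_arm(rows=[0.03,-0.07,0.3,0,0.05,-0.1,0.7,0,0.05,-0.1,1.1,0,0.05,-0.1,1.4,0,0.05,-0.1,1.7,0,0.05,-0.1,2.0,0,0.05,-0.1,2.3,0,0.05,-0.1,2.5,0,0.05,-0.1,2.5,0])

```text
clock: 16.58
tcp_pos: [0.595, 0.0001, 0.1215]
orientation: [0.72, -3.058, -0.001]
contact_force: [-1.1, 0.7, 4.5]
grip_width: 0.0167
gripper_force: 80.0
```

move_arm(rows=[0,0,0.1,0,0,0,0.1,0,0,0,0.1,0])

```text
clock: 16.95
tcp_pos: [0.595, 0.0001, 0.1215]
orientation: [0.72, -3.058, -0.001]
contact_force: [-4.7, 1.9, 12.4]
grip_width: 0.017
gripper_force: 81.3
```

move_arm(rows=[0,0,-0.1,0,0,0,-0.1,0,0,0,-0.1,0,0,0,-0.1,0,0,0,-1,0,0,0,-3,0,0,0,-6,0,0,0,-11,0,0,0,-14,0,0,0,-14,0], fingers=0.75)

```text
clock: 18.2
tcp_pos: [0.5969, -0.0002, 0.2638]
orientation: [-0.718, 3.052, -0.001]
contact_force: [-0.4, -0.1, -0.1]
grip_width: 0.064
gripper_force: 0.0
```

```bash
python3 go.py .45 .2 .26 26.4; python3 - <<'E'
from h import *
from m import meas
s=r.grab_frame('scene')
cv2.imwrite('pics/g6.png',cv2.resize(s[160:310,220:400],None,fx=4,fy=4,interpolation=cv2.INTER_CUBIC))
E
```

```text
clock 18.2 tcp [ 5.969e-01 -2.000e-04  2.638e-01] psi -153.52 tilt [ 6.1e-03  7.0e-04 -1.0e+00] F [-0.4 -0.1 -0.1] grip 0.06398491323232672 0.0 q [-0.25  0.33  0.19  1.74 -0.07  1.07  1.99]
shift cm [ 4.22 24.47  0.3 ] twist 0.08
```

View pics/g6.png

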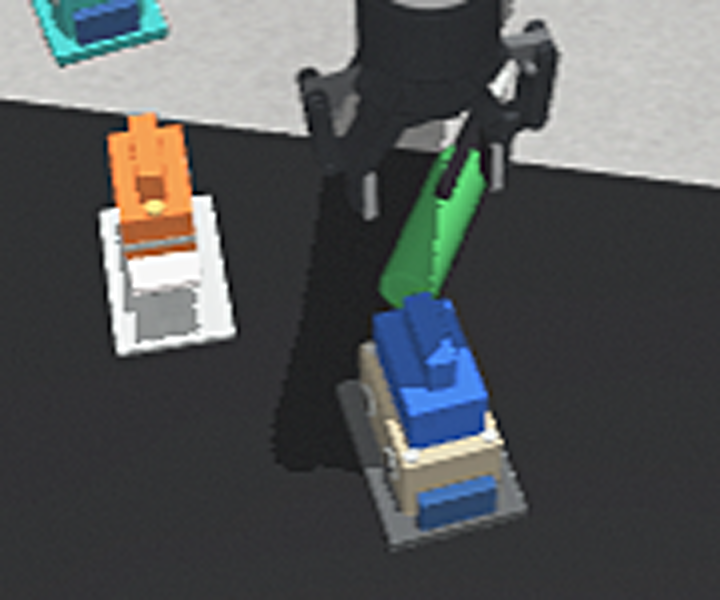

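The blue cap sits flush on the valve (scene ≈(328,252)), the orange cap stands on the bar (≈(258,205)), and the gripper is clear of both.

```bash
python3 -c "
from bench import r
print(r.hand_in())"
```

```text
the job is handed in; nothing more can be done
None
```

The job is handed in at about 18 s of the 58 s allowed: the orange cap stands lengthwise on the white rest and the blue cap is pressed home on the valve, with no verdict returned; I never moved to the yellow cap, tin or screwdriver.

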